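# Plunger check on steel syringes

### The arm

A 6-joint arm with a two-finger parallel gripper is mounted at the origin on the work surface; the furniture and walls round the work are solid. World frame = base frame: x ahead of the robot, y to its left, z up, the work surface at z = 0. Lengths are in m, angles in degrees, forces in N, time in s.
With the tool pointing down it reaches from about 0.25 to 0.725 m from the base axis. Payload 4 kg.
Tool frame: the origin (TCP) lies on the centre line of the jaws, within the pads' length; the fingertips stand 14 mm ahead of it and the grasp point (between the pads) lies 5 mm behind it; z points along the fingers, y is the line along which they close (so a half turn about z gives the same grasp; the last joint's range is limited). The gripper opens to 85 mm and grips with 20 to 120 N. Pads are 22 mm wide; open, the fingers measure 114 mm over their backs; the gripper's body (76 mm by 85 mm) begins 54 mm behind the grasp point. The pads swing forward as they close: fully open they stand 13 mm farther back than shut.
Start: joints at [66.578, 13.785, 0.286, 76.501, 0, 90], TCP at [0.199, 0.459, 0.245] pointing down, gripper open.
Joint ranges: [-155.79, 155.79], [-60.16, 107.12], [-62.33, 73.08], [-114, 123.19], [-81.49, 82.49], [-180, 180]. Speed limits (degrees/s): [159.86, 159.86, 180, 180, 180, 180].

### API

Orientations are given as [roll, pitch, yaw] about the fixed x, y, z axes, in that order (R = Rz(yaw) Ry(pitch) Rx(roll)).
In Python, from plant import read_state, grab_frame, finish_job gives the robot as it stands. The module is installed in compiled form; this text tells all that it offers.
- The arm moves only by the tool apply_moves, never from a script. Its argument "deltas" is a list of rows, each a list of 4 numbers: the shift along the world's x, y, z normalised to -1 to 1, where 1 is 40 cm, then the turn about the world's z normalised to -1 to 1, where 1 is 2 rad. A call has 1 to 5 rows; each row shifts and turns the commanded pose from where the row before left it; what a row does not reach is not made up. A row lasts 1/12 s, in which the tool goes at most 41.7 mm and 7.16 degrees, less where a joint would pass 70% of its speed; a pose out of reach is approached as far as the arm can. A call with a number of a shift or a turn outside -1 to 1 is refused whole. A call with a gripper value outside its range is refused whole. "grip" is the opening, from 0 (shut) to 1 (fully open), set as the call begins (left out, the last holds). The fingers move at their own pace and stop on an object; "grip_force" is the grip in N (left out, the last holds). Time passes only in rows, so rows that do not move let the fingers close. It gives the time, the measured TCP pose, the force, the opening and the grip force at its end, in the units of the state.
- read_state(): the state, without advancing time (a new reading comes with each control period).
- grab_frame(name): name is "scene" or "top" or "wrist"; returns a dict with "img" (400x640x3 uint8, blue, green, red), "fx", "fy", "cx", "cy" (pixels), "rvec" (rotation vector, rad) and "tvec" (3), from world to camera coordinates, as OpenCV has them; the wrist camera has in their place "tool_from_camera" (4x4, takes a point from camera to tool coordinates, whose origin is the TCP and whose axes are the flange's). Camera axes: x right, y down, z forward; pixel columns grow to the right and rows downward; lengths in m; the calibration is good to about 2 mm. A picture is of the moment at which its call begins: read the wrist's pose just before it. There is no depth.
- finish_job(): hands the job in; it is judged then, once.
The state is a dict: "time_s": time; "qpos": joint angles; "joint_velocities": joint speeds; "effort": joint torques, N m; "position": TCP position; "eef_rot": TCP orientation; "contact_force": force on the tool from outside, world axes, zero at the start; "ft_torque": the same for the moment, N m; "finger_gap": finger opening in m; "grasp_force": force on a finger pad.
Only numpy, scipy, OpenCV 4.12 (cv2) and the standard library are available. Lean on these libraries where they do the work, as an engineer would, in place of code of your own. Each camera call takes 0.05 s, during which the arm holds its last target. There are 200 camera calls.

### The job

Check the three steel syringes in the rack by pushing each plunger in with a light hand until it stops, never forcing it. Those whose plunger goes fully home stay in the rack, pushed home; take out the one that sticks part way and lay it gently on its side in the steel reject tray, its plunger left where it stuck. Do not disturb the other things on the bench.

Things in the scene. Friction and masses are not known exactly. Their poses are not given: they have to be found in the camera images.
- rack: Grey plastic rack, fixed, 155 x 270 mm, three syringes lying level side by side in it. Origin: middle of its underside on the bench; x along the syringes to their nozzles (roughly away from the robot), z up. Lanes at y = -85, 0 and +85 mm, syringe axes 58 mm above the bench, in open-topped saddles (x -46 to -34 and +30 to +42, up to 68 mm high, 60 mm wide)
- tray: Shallow steel reject tray, fixed, 240 x 160 mm (x by y), 28 mm high, walls and floor 4 mm. Origin: middle of its underside on the bench, x along its length
- syringe_1: The whole steel syringe in the rack's lane y = -85 mm; same point and axes as point syringe_1_mid. Its flange stands in a slot of the rack, so it cannot slide along; it lifts straight up. 0.38 kg nominal. The barrel is free for a grasp between x -33 and +29 mm
- syringe_1_mid (a point): Centre of that syringe's barrel, on its axis; x points to the nozzle. Opaque steel barrel 36 mm in diameter, 110 mm long (x -55 to +55), nozzle to x +70; finger flange 58 mm wide in y, 34 mm high, at x -55 to -47. The three look identical
- plunger_1 (a joint): How far that plunger is drawn out, m: 0 = fully home. It starts 0.034 to 0.050 out, slides against 4 to 6 N and stays where left. In two of the three syringes it goes home and stops hard at 0; in one, not known which, something loose inside the opaque barrel stops it hard about 0.018 short of home. Nothing shows this until it is pushed
- plunger_1_pad (a point): Centre of the rear face of that plunger's round steel thumb plate (36 mm diameter, 8 mm thick, upright, on a rod of 11 mm): the face to push, towards syringe +x. It lies at x = -79 mm minus the joint value in the syringe's frame; nothing stands behind it
- syringe_2: The whole steel syringe in the rack's middle lane; same point and axes as point syringe_2_mid. Its flange stands in a slot of the rack, so it cannot slide along; it lifts straight up. 0.38 kg nominal. The barrel is free for a grasp between x -33 and +29 mm
- syringe_2_mid (a point): Centre of that syringe's barrel, on its axis; x points to the nozzle. Opaque steel barrel 36 mm in diameter, 110 mm long (x -55 to +55), nozzle to x +70; finger flange 58 mm wide in y, 34 mm high, at x -55 to -47. The three look identical
- plunger_2 (a joint): How far that plunger is drawn out, m: 0 = fully home. It starts 0.034 to 0.050 out, slides against 4 to 6 N and stays where left. In two of the three syringes it goes home and stops hard at 0; in one, not known which, something loose inside the opaque barrel stops it hard about 0.018 short of home. Nothing shows this until it is pushed
- plunger_2_pad (a point): Centre of the rear face of that plunger's round steel thumb plate (36 mm diameter, 8 mm thick, upright, on a rod of 11 mm): the face to push, towards syringe +x. It lies at x = -79 mm minus the joint value in the syringe's frame; nothing stands behind it
- syringe_3: The whole steel syringe in the rack's lane y = +85 mm; same point and axes as point syringe_3_mid. Its flange stands in a slot of the rack, so it cannot slide along; it lifts straight up. 0.38 kg nominal. The barrel is free for a grasp between x -33 and +29 mm
- syringe_3_mid (a point): Centre of that syringe's barrel, on its axis; x points to the nozzle. Opaque steel barrel 36 mm in diameter, 110 mm long (x -55 to +55), nozzle to x +70; finger flange 58 mm wide in y, 34 mm high, at x -55 to -47. The three look identical
- plunger_3 (a joint): How far that plunger is drawn out, m: 0 = fully home. It starts 0.034 to 0.050 out, slides against 4 to 6 N and stays where left. In two of the three syringes it goes home and stops hard at 0; in one, not known which, something loose inside the opaque barrel stops it hard about 0.018 short of home. Nothing shows this until it is pushed
- plunger_3_pad (a point): Centre of the rear face of that plunger's round steel thumb plate (36 mm diameter, 8 mm thick, upright, on a rod of 11 mm): the face to push, towards syringe +x. It lies at x = -79 mm minus the joint value in the syringe's frame; nothing stands behind it
- jar: Plastic reagent jar, 55 x 54 x 132 mm, bystander; origin at the centre of its underside
- pen: Marker pen lying on the bench, 132 mm long, 14 mm thick, bystander; origin at the centre of its underside
- bulb_pipette: Pipette with rubber bulb lying on the bench, 150 mm long, 18 mm thick, bystander; origin at the centre of its underside
- cork: Cork 26 x 26 x 26 mm, bystander; origin at the centre of its underside

How it is judged:
By the outcome, as a careful person would: the job done as asked, in the order asked, and still so for the second after the job is handed in, with the robot touching nothing.
It also fails if it takes over 51 s, if anything falls off the work surface, if the arm or the gripper's body presses on something with over 40 N, if the wrist force passes 120 N, or if a joint passes its speed limit or range.

## Working session

There is one attempt and no reset: what is moved stays moved. The work goes in short steps, Python scripts to look and compute and a tool call to move; the robot and the scene stay as the last step left them, time stands still between calls to the robot, and variables do not carry over. Pictures are saved under pics/ and viewed, at most 10 in all, crops included, and the job is handed in when it is done.

Besides the shell and the picture viewer there is one more tool, called as name([rows], argument=value, ...), one row to a line, values as JSON. apply_moves: Moves the arm, as the interface text tells. Scaled input: -1 to 1 covers 40 cm each way for a shift and 2 rad each way for a turn. Its arguments: {"type":"object","properties":{"deltas":{"type":"array","items":{"type":"array","items":{"type":"number","minimum":-1,"maximum":1}}},"grip":{"type":"number"},"grip_force":{"type":"number"}},"required":["deltas"]}

```bash
mkdir -p pics
cat > h.py <<'E'
import numpy as np, cv2
from plant import read_state, grab_frame, finish_job
def ray(f,u,v):
    R=cv2.Rodrigues(np.array(f["rvec"],float))[0]; t=np.array(f["tvec"],float).ravel()
    d=R.T@np.array([(u-f["cx"])/f["fx"],(v-f["cy"])/f["fy"],1.]); return -R.T@t,d
def plane(f,u,v,z):
    o,d=ray(f,u,v); return o+d*(z-o[2])/d[2]
def proj(f,p):
    R=cv2.Rodrigues(np.array(f["rvec"],float))[0]; c=R@np.array(p)+np.array(f["tvec"]).ravel()
    return f["fx"]*c[0]/c[2]+f["cx"], f["fy"]*c[1]/c[2]+f["cy"]
E
python3 - <<'E'
from h import *
import pickle
print(read_state())
for n in("top","scene"):
    f=grab_frame(n);pickle.dump(f,open(n+".pkl","wb"));cv2.imwrite(f"pics/{n}0.png",f["img"]);print(n,ray(f,320,200),f["fx"])
E
```

```text
{'time_s': 0.0, 'qpos': array([ 6.65778657e+01,  1.38312247e+01,  2.13400998e-01,  7.65023230e+01,
       -1.55420499e-03,  8.99998168e+01]), 'joint_velocities': array([-0.02029113,  0.0141494 , -0.0509381 , -0.0210735 , -0.00957291,
        0.03661846]), 'effort': array([ 1.10393932e-03, -3.72316682e+01,  2.52408046e+01,  1.68859115e-02,
        8.11737391e-05, -9.53868238e-06]), 'position': array([0.19851599, 0.45823784, 0.24441934]), 'eef_rot': array([-1.79879853e+02,  1.55381743e-03,  1.56578052e+02]), 'contact_force': array([-0.00930921, -0.58057625, -0.84212437]), 'ft_torque': array([0.03682816, 0.02639339, 0.06023325]), 'grasp_force': 0.0, 'finger_gap': 0.08547411816924765}
top (array([ 0.33486848, -0.00400839,  1.13063465]), array([ 0.1311924 , -0.01442167, -0.99142171])) 464.86757047388573
scene (array([-0.76495708,  0.15728452,  0.76300117]), array([ 0.87063967, -0.1038218 , -0.48103454])) 475.4438842295266
```

View pics/top0.png

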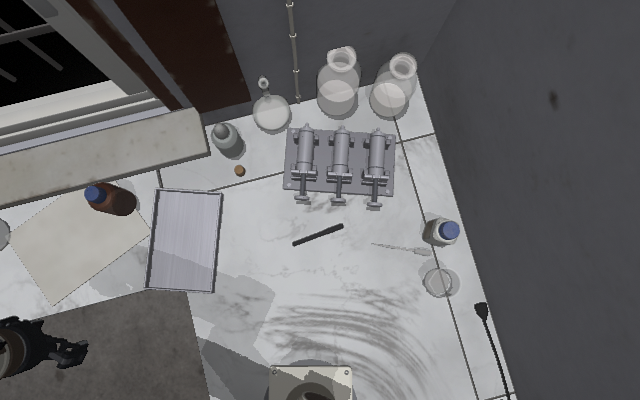

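View pics/scene0.png

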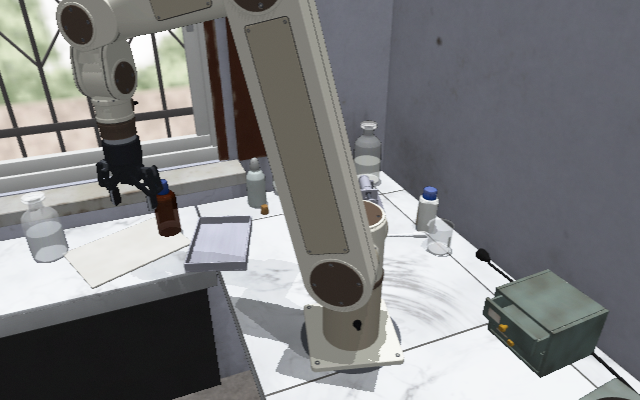

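The top view shows the rack near (340,162) with thumb plates at about (303,199), (340,204) and (374,206). The tray is at about (184,241), the pen at (318,235) and the pipette at (400,247). In the scene view the arm hides the rack.

Run:
```python
from h import *
import pickle
f=pickle.load(open("top.pkl","rb"))
for n,u,v,z in [("pad3",303,200,.058),("pad2",340,205,.058),("pad1",374,207,.058),("noz3",306,126,.058),("noz2",342,128,.058),("noz1",377,131,.058),("rkNL",288,129,.0),("rkNR",396,136,0),("rkFL",284,188,0),("rkFR",393,195,0),("trA",157,189,.028),("trB",222,193,.028),("trC",146,290,.028),("trD",213,293,.028),("penA",294,244,.007),("penB",343,227,.007),("cork",239,170,.013)]:
    print(n,plane(f,u,v,z).round(3))
c=f["img"][105:225,265:415];cv2.imwrite("pics/c1.png",cv2.resize(c,None,fx=5,fy=5,interpolation=cv2.INTER_CUBIC))
```

```text
pad3 [0.477 0.02  0.058]
pad2 [ 0.465 -0.066  0.058]
pad1 [ 0.461 -0.145  0.058]
noz3 [0.654 0.014 0.058]
noz2 [ 0.65  -0.071  0.058]
noz1 [ 0.643 -0.155  0.058]
rkNL [0.664 0.06  0.   ]
rkNR [ 0.647 -0.21   0.   ]
rkFL [0.514 0.068 0.   ]
rkFR [ 0.498 -0.2    0.   ]
trA [0.506 0.371 0.028]
trB [0.497 0.215 0.028]
trC [0.267 0.385 0.028]
trD [0.261 0.228 0.028]
penA [0.376 0.042 0.007]
penB [ 0.418 -0.076  0.007]
cork [0.556 0.178 0.013]
```

View pics/c1.png

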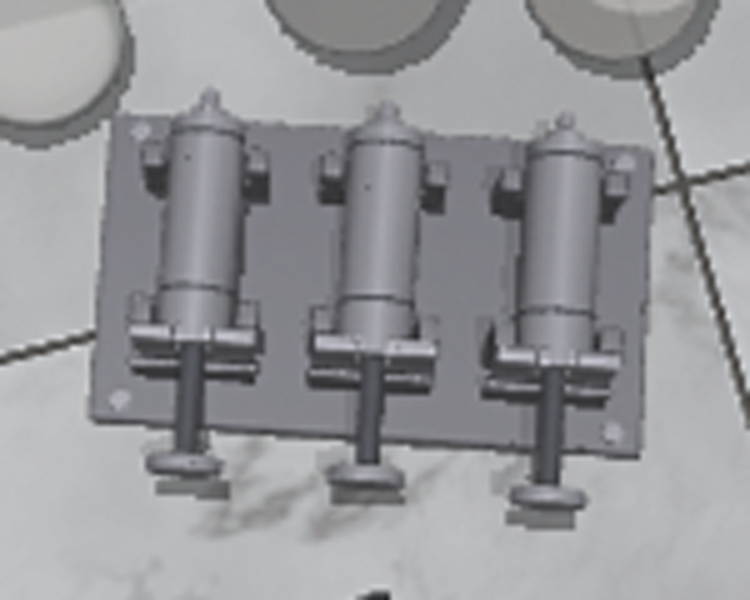

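The crop shows the three syringes with nozzle tips at (210,92), (388,105) and (566,115), and plate tops at (183,464), (366,474) and (547,497). The rack corners are clear. It is turned about -3.5° and the tray lies parallel to it. I'll fit the rack pose and start moving.

```bash
cat > rk.py <<'E'
from h import *
import pickle
f=pickle.load(open("top.pkl","rb"))
P=lambda u,v,z:plane(f,265+u/5,105+v/5,z)
if __name__=="__main__":
    n=[P(210,92,.058),P(388,105,.058),P(566,115,.058)]
    c=[P(112,115,.004),P(655,150,.004),P(92,420,.004),P(640,457,.004)]
    p=[P(183,464,.058),P(366,474,.058),P(547,497,.058)]
    for a in n+c+p: print(a.round(4))
    src=np.array([[70,85],[70,0],[70,-85],[77.5,135],[77.5,-135],[-77.5,135],[-77.5,-135]])/1e3
    dst=np.array([q[:2] for q in n+c]); s0,d0=src.mean(0),dst.mean(0)
    H=(src-s0).T@(dst-d0); yaw=np.arctan2(H[0,1]-H[1,0],H[0,0]+H[1,1])
    R=np.array([[np.cos(yaw),-np.sin(yaw)],[np.sin(yaw),np.cos(yaw)]]); t=d0-R@s0
    print("rack",t,np.degrees(yaw)); print(((R@src.T).T+t-dst).round(4))
    for i,q in enumerate(p): print("pad",3-i,R.T@(q[:2]-t))
E
python3 rk.py
```

```text
[0.6608 0.0119 0.058 ]
[ 0.6548 -0.0729  0.058 ]
[ 0.6503 -0.1576  0.058 ]
[0.6651 0.0616 0.004 ]
[ 0.6484 -0.2095  0.004 ]
[0.5107 0.0695 0.004 ]
[ 0.4937 -0.199   0.004 ]
[0.4818 0.0233 0.058 ]
[ 0.4775 -0.062   0.058 ]
[ 0.4671 -0.1461  0.058 ]
rack [ 0.58201582 -0.06905452] -3.4690229932579295
[[-0.0037 -0.0003]
 [-0.0029 -0.0004]
 [-0.0035 -0.0005]
 [ 0.0025 -0.0006]
 [ 0.0028  0.001 ]
 [ 0.0021  0.0009]
 [ 0.0028 -0.0001]]
pad 3 [-0.10565064  0.08607464]
pad 2 [-0.10476965  0.0007478 ]
pad 1 [-0.11003656 -0.08382287]
```

apply_moves([
  [0.022,-0.044,0,-0.056],
  [0.022,-0.044,0,-0.056],
  [0.022,-0.044,0,-0.056],
  [0.022,-0.044,0,-0.056],
  [0.022,-0.044,0,-0.056],
], grip=0, grip_force=40)

```text
time_s: 0.52
position: [0.2428, 0.3697, 0.2448]
eef_rot: [-179.9, 0.0, 124.2]
contact_force: [0.6, 0.4, 0.2]
finger_gap: 0.0256
grasp_force: 0.0
```

apply_moves([
  [0.022,-0.044,0,-0.056],
  [0.022,-0.044,0,-0.056],
  [0.022,-0.044,0,-0.056],
  [0.022,-0.044,0,-0.056],
  [0.022,-0.044,0,-0.056],
])

```text
time_s: 0.93
position: [0.2868, 0.2817, 0.2449]
eef_rot: [-180.0, 0.0, 92.1]
contact_force: [0.2, 0.0, -0.4]
finger_gap: 0.0003
grasp_force: 0.0
```

apply_moves([
  [0.022,-0.044,0,-0.056],
  [0.022,-0.044,0,-0.056],
  [0.022,-0.044,0,-0.056],
  [0.022,-0.044,0,-0.056],
  [0.022,-0.044,0,-0.056],
])

```text
time_s: 1.35
position: [0.3308, 0.1937, 0.245]
eef_rot: [-180.0, 0.0, 60.0]
contact_force: [0.8, 0.3, 0.9]
finger_gap: -0.0001
grasp_force: 0.0
```

apply_moves([
  [0.022,-0.044,0,-0.056],
  [0.022,-0.044,0,-0.056],
  [0.022,-0.044,0,-0.056],
  [0.022,-0.044,0,-0.056],
  [0.022,-0.044,0,-0.056],
])

```text
time_s: 1.77
position: [0.3747, 0.1058, 0.245]
eef_rot: [-180.0, 0.0, 27.9]
contact_force: [-0.3, -0.0, -0.2]
finger_gap: -0.0002
grasp_force: 0.0
```

apply_moves([
  [0.022,-0.044,0,-0.056],
  [0.022,-0.044,0,-0.056],
  [0.022,-0.044,0,-0.056],
  [0.022,-0.044,0,-0.056],
  [0.022,-0.044,0,-0.056],
])

```text
time_s: 2.18
position: [0.419, -0.009, 0.245]
eef_rot: [-178.7, 0.0, -2.1]
contact_force: [0.2, 0.4, 0.2]
finger_gap: -0.0
grasp_force: 0.0
```

apply_moves([
  [0,0,0,0],
  [0,0,0,0],
])

```text
time_s: 2.35
position: [0.4186, -0.0106, 0.2448]
eef_rot: [-178.7, 0.1, -2.3]
contact_force: [-0.1, 2.1, -0.3]
finger_gap: 0.0
grasp_force: 0.0
```

Run:
```python
from h import *
s=read_state();print(s["qpos"].round(1),s["position"],s["eef_rot"])
f=grab_frame("wrist");cv2.imwrite("pics/w1.png",f["img"]);print(np.array(f["tool_from_camera"]).round(3),f["fx"],f["cx"],f["cy"])
```

```text
[ -2.3   4.6 -10.8  74.6   1.3 179.9] [ 0.41862036 -0.01056276  0.24480322] [-1.78737666e+02  8.18425772e-02 -2.26494020e+00]
[[ 0.    -0.956 -0.292  0.075]
 [ 1.     0.     0.    -0.   ]
 [-0.    -0.292  0.956 -0.127]
 [ 0.     0.     0.     1.   ]] 290.95940598826576 317.90057783261005 196.82993334458268
```

View pics/w1.png

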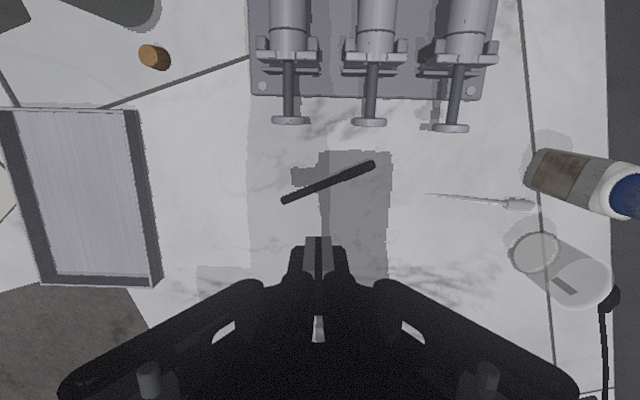

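In the wrist view the plates are at (290,121), (369,122) and (451,128), with the jaws at (318,245). Joint 6 reached its range end, so I'll turn back the other way, to yaw 176.5, while descending behind lane +85.

apply_moves([
  [0.001,0.0036,-0.0187,0.0624],
  [0.001,0.0036,-0.0187,0.0624],
  [0.001,0.0036,-0.0187,0.0624],
  [0.001,0.0036,-0.0187,0.0624],
  [0.001,0.0036,-0.0187,0.0624],
])

```text
time_s: 2.82
position: [0.4202, 0.0001, 0.2074]
eef_rot: [-178.7, 0.0, 34.3]
contact_force: [-0.1, 1.3, -0.5]
finger_gap: -0.0001
grasp_force: 0.0
```

apply_moves([
  [0.001,0.0036,-0.0187,0.0624],
  [0.001,0.0036,-0.0187,0.0624],
  [0.001,0.0036,-0.0187,0.0624],
  [0.001,0.0036,-0.0187,0.0624],
  [0.001,0.0036,-0.0187,0.0624],
])

```text
time_s: 3.23
position: [0.4222, 0.0073, 0.1701]
eef_rot: [-178.7, 0.0, 70.1]
contact_force: [-0.2, 0.5, -0.1]
finger_gap: 0.0
grasp_force: 0.0
```

apply_moves([
  [0.001,0.0036,-0.0187,0.0624],
  [0.001,0.0036,-0.0187,0.0624],
  [0.001,0.0036,-0.0187,0.0624],
  [0.001,0.0036,-0.0187,0.0624],
  [0.001,0.0036,-0.0187,0.0624],
])

```text
time_s: 3.65
position: [0.4242, 0.0146, 0.1327]
eef_rot: [-178.7, -0.0, 105.8]
contact_force: [0.3, 0.4, -0.2]
finger_gap: -0.0001
grasp_force: 0.0
```

apply_moves([
  [0.001,0.0036,-0.0187,0.0624],
  [0.001,0.0036,-0.0187,0.0624],
  [0.001,0.0036,-0.0187,0.0624],
  [0.001,0.0036,-0.0187,0.0624],
  [0.001,0.0036,-0.0187,0.0624],
])

```text
time_s: 4.07
position: [0.4262, 0.0218, 0.0953]
eef_rot: [-178.7, -0.0, 141.6]
contact_force: [0.3, -0.2, 0.4]
finger_gap: -0.0
grasp_force: 0.0
```

apply_moves([
  [0.001,0.0036,-0.0187,0.0624],
  [0.001,0.0036,-0.0187,0.0624],
  [0.001,0.0036,-0.0187,0.0624],
  [0.001,0.0036,-0.0187,0.0624],
  [0.001,0.0036,-0.0187,0.0624],
])

```text
time_s: 4.48
position: [0.4282, 0.029, 0.058]
eef_rot: [-178.8, -0.0, 177.3]
contact_force: [-0.6, -0.4, -0.6]
finger_gap: 0.0002
grasp_force: 0.0
```

Run:
```python
from h import *
from scipy.spatial.transform import Rotation as Ro
R=Ro.from_euler("xyz",[-178.738,.082,-2.265],degrees=True).as_matrix();p=np.array([.41862,-.01056,.2448])
T=np.array(grab_frame("wrist")["tool_from_camera"])
for u,v in [(290,122),(369,123),(451,130)]:
    d=R@T[:3,:3]@np.array([(u-317.9)/290.96,(v-196.83)/290.96,1]);o=p+R@T[:3,3]
    print((o+d*(.058-o[2])/d[2]).round(4))
print(read_state()["qpos"].round(1),read_state()["position"],read_state()["eef_rot"])
```

```text
[0.4798 0.0201 0.058 ]
[ 0.4757 -0.0624  0.058 ]
[ 0.4653 -0.1477  0.058 ]
[  4.7  16.8 -27.1  46.4  -1.2   7.2] [0.4272176  0.02903959 0.05675522] [-1.78751796e+02 -1.40934694e-01  1.77538515e+02]
```

apply_moves([
  [0.02,-0.0045,0,-0.003],
  [0.02,-0.0045,0,-0.003],
  [0.02,-0.0045,0,-0.003],
  [0.015,-0.0045,0,0],
])

```text
time_s: 4.87
position: [0.461, 0.0201, 0.059]
eef_rot: [-178.8, 0.2, 175.6]
contact_force: [0.4, -0.8, 0.1]
finger_gap: -0.0002
grasp_force: 0.0
```

apply_moves([
  [0.005,-0.0003,0,0],
  [0.005,-0.0003,0,0],
  [0.005,-0.0003,0,0],
  [0.005,-0.0003,0,0],
  [0.005,-0.0003,0,0],
])

```text
time_s: 5.28
position: [0.4677, 0.0194, 0.0581]
eef_rot: [-178.7, -0.1, 175.7]
contact_force: [-3.6, -0.1, 2.9]
finger_gap: 0.0002
grasp_force: 2.0
```

apply_moves([
  [0.004,-0.0003,0,0],
  [0.004,-0.0003,0,0],
  [0.004,-0.0003,0,0],
  [0.004,-0.0003,0,0],
])

```text
time_s: 5.62
position: [0.4744, 0.0189, 0.0581]
eef_rot: [-178.7, -0.1, 175.7]
contact_force: [-4.3, 0.8, 1.4]
finger_gap: 0.0001
grasp_force: 2.0
```

apply_moves([
  [0.004,-0.0003,0,0],
  [0.004,-0.0003,0,0],
  [0.004,-0.0003,0,0],
  [0.003,-0.0002,0,0],
])

```text
time_s: 5.95
position: [0.4811, 0.0185, 0.0581]
eef_rot: [-178.7, -0.0, 175.7]
contact_force: [-4.5, 0.5, 0.5]
finger_gap: -0.0001
grasp_force: 2.0
```

apply_moves([
  [0.003,-0.0002,0,0],
  [0.003,-0.0002,0,0],
])

```text
time_s: 6.12
position: [0.4834, 0.0183, 0.0581]
eef_rot: [-178.7, -0.0, 175.7]
contact_force: [-3.8, 1.1, -0.3]
finger_gap: 0.0001
grasp_force: 2.0
```

apply_moves([
  [0.003,-0.0002,0,0],
  [0.003,-0.0002,0,0],
])

```text
time_s: 6.28
position: [0.4859, 0.0182, 0.0582]
eef_rot: [-178.7, -0.0, 175.7]
contact_force: [-4.4, 0.1, -1.0]
finger_gap: -0.0002
grasp_force: 2.0
```

apply_moves([
  [0.003,-0.0002,0,0],
  [0.003,-0.0002,0,0],
])

```text
time_s: 6.45
position: [0.4883, 0.018, 0.0582]
eef_rot: [-178.7, -0.0, 175.7]
contact_force: [-4.5, -0.3, -1.5]
finger_gap: -0.0001
grasp_force: 2.0
```

apply_moves([
  [0.003,-0.0002,0,0],
  [0.003,-0.0002,0,0],
])

```text
time_s: 6.62
position: [0.4907, 0.0179, 0.0582]
eef_rot: [-178.7, -0.0, 175.7]
contact_force: [-4.3, 0.4, -1.8]
finger_gap: 0.0002
grasp_force: 2.0
```

apply_moves([
  [0.003,-0.0002,0,0],
  [0.003,-0.0002,0,0],
])

```text
time_s: 6.78
position: [0.4932, 0.0177, 0.0582]
eef_rot: [-178.7, -0.0, 175.7]
contact_force: [-3.6, 0.9, -1.1]
finger_gap: 0.0003
grasp_force: 2.0
```

apply_moves([
  [0.003,-0.0002,0,0],
  [0.0025,-0.0002,0,0],
])

```text
time_s: 6.95
position: [0.4954, 0.0176, 0.0582]
eef_rot: [-178.7, -0.0, 175.7]
contact_force: [-4.3, 1.0, -2.2]
finger_gap: -0.0003
grasp_force: 2.0
```

apply_moves([
  [0.0025,-0.0002,0,0],
  [0.0025,-0.0002,0,0],
])

```text
time_s: 7.12
position: [0.4974, 0.0174, 0.0582]
eef_rot: [-178.8, -0.0, 175.7]
contact_force: [-3.8, 1.5, -1.7]
finger_gap: -0.0001
grasp_force: 2.0
```

apply_moves([
  [0.0025,-0.0002,0,0],
  [0.0025,-0.0002,0,0],
])

```text
time_s: 7.28
position: [0.4994, 0.0173, 0.0582]
eef_rot: [-178.8, -0.0, 175.7]
contact_force: [-3.9, 2.0, -3.1]
finger_gap: 0.0001
grasp_force: 2.0
```

apply_moves([
  [0.0025,-0.0002,0,0],
  [0.0025,-0.0002,0,0],
])

```text
time_s: 7.45
position: [0.5014, 0.0172, 0.0582]
eef_rot: [-178.8, -0.0, 175.7]
contact_force: [-4.0, 2.7, -3.5]
finger_gap: -0.0003
grasp_force: 2.0
```

apply_moves([
  [0.0025,-0.0002,0,0],
  [0.0025,-0.0002,0,0],
])

```text
time_s: 7.62
position: [0.5032, 0.017, 0.0582]
eef_rot: [-178.8, -0.0, 175.7]
contact_force: [-7.1, 2.0, -1.0]
finger_gap: 0.0002
grasp_force: 3.5
```

apply_moves([
  [0.0025,-0.0002,0,0],
  [0,0,0,0],
])

```text
time_s: 7.78
position: [0.5032, 0.017, 0.0582]
eef_rot: [-178.8, -0.1, 175.7]
contact_force: [-6.3, 2.5, 0.3]
finger_gap: 0.0001
grasp_force: 3.4
```

apply_moves([
  [0.0025,-0.0002,0,0],
  [0.0025,-0.0002,0,0],
])

```text
time_s: 7.95
position: [0.5033, 0.017, 0.058]
eef_rot: [-178.8, -0.3, 175.7]
contact_force: [-12.7, 2.7, 6.2]
finger_gap: 0.0002
grasp_force: 6.8
```

Lane +85 went fully home, about 37 mm of travel to a hard stop at TCP x 0.503. Next is the middle lane.

apply_moves([
  [-0.036,0.001,0,0],
  [-0.036,0.001,0,0],
  [-0.036,0.001,0,0],
  [-0.036,0.001,0,0],
])

```text
time_s: 8.28
position: [0.4515, 0.0178, 0.0597]
eef_rot: [-178.7, 0.4, 175.7]
contact_force: [-0.3, -0.5, 0.0]
finger_gap: 0.0002
grasp_force: 0.0
```

apply_moves([
  [0,-0.05,0,0],
  [0,-0.05,0,0],
  [0,-0.05,0,0],
  [0,-0.05,0,0],
])

```text
time_s: 8.62
position: [0.452, -0.0635, 0.0599]
eef_rot: [-178.6, 0.4, 175.7]
contact_force: [-0.2, 0.0, 0.3]
finger_gap: -0.0002
grasp_force: 0.0
```

apply_moves([
  [0.01,0,0,0],
  [0.005,0,0,0],
  [0.005,-0.0003,0,0],
  [0.005,-0.0003,0,0],
  [0.005,-0.0003,0,0],
])

```text
time_s: 9.03
position: [0.4615, -0.0616, 0.0585]
eef_rot: [-178.7, 0.1, 175.8]
contact_force: [-0.5, -0.3, -0.7]
finger_gap: 0.0001
grasp_force: 0.0
```

apply_moves([
  [0.005,-0.0003,0,0],
  [0.005,-0.0003,0,0],
  [0.005,-0.0003,0,0],
  [0.005,-0.0003,0,0],
  [0.005,-0.0003,0,0],
])

```text
time_s: 9.45
position: [0.4701, -0.0622, 0.058]
eef_rot: [-178.8, -0.1, 175.7]
contact_force: [-3.9, 1.8, 1.5]
finger_gap: 0.0
grasp_force: 2.1
```

apply_moves([
  [0.004,-0.0002,0,0],
  [0.0025,-0.0002,0,0],
  [0.0025,-0.0002,0,0],
])

```text
time_s: 9.7
position: [0.4741, -0.0626, 0.058]
eef_rot: [-178.8, -0.0, 175.7]
contact_force: [-3.6, 2.9, 0.2]
finger_gap: 0.0
grasp_force: 2.0
```

apply_moves([
  [0.0025,-0.0002,0,0],
  [0.0025,-0.0002,0,0],
  [0.0025,-0.0002,0,0],
])

```text
time_s: 9.95
position: [0.4771, -0.0631, 0.0581]
eef_rot: [-178.8, -0.0, 175.7]
contact_force: [-4.2, 3.3, -0.3]
finger_gap: -0.0003
grasp_force: 2.0
```

apply_moves([
  [0.0025,-0.0002,0,0],
  [0.0025,-0.0002,0,0],
])

```text
time_s: 10.12
position: [0.4792, -0.0633, 0.0581]
eef_rot: [-178.7, -0.0, 175.7]
contact_force: [-3.8, 3.3, -1.6]
finger_gap: -0.0001
grasp_force: 2.1
```

apply_moves([
  [0.0025,-0.0002,0,0],
  [0.0025,-0.0002,0,0],
])

```text
time_s: 10.28
position: [0.4801, -0.0634, 0.058]
eef_rot: [-178.7, -0.1, 175.7]
contact_force: [-6.8, 4.2, 3.0]
finger_gap: 0.0001
grasp_force: 4.3
```

apply_moves([
  [0.0025,-0.0002,0,0],
  [0.0025,-0.0002,0,0],
])

```text
time_s: 10.45
position: [0.4802, -0.0633, 0.0579]
eef_rot: [-178.8, -0.4, 175.7]
contact_force: [-12.5, 5.0, 6.5]
finger_gap: -0.0001
grasp_force: 6.6
```

The middle plunger stops hard at TCP x 0.480, 18 mm short of home, so that is the reject. Now lane -85.

apply_moves([
  [-0.028,0.001,0,0],
  [-0.028,0.001,0,0],
  [-0.028,0.001,0,0],
  [-0.03,0.001,0,0],
])

```text
time_s: 10.78
position: [0.4404, -0.0633, 0.0594]
eef_rot: [-178.6, 0.4, 175.7]
contact_force: [0.5, -0.3, 0.7]
finger_gap: 0.0001
grasp_force: 0.0
```

apply_moves([
  [0,-0.042,0,0],
  [0,-0.042,0,0],
  [0,-0.042,0,0],
  [0,-0.042,0,0],
  [0,-0.042,0,0],
])

```text
time_s: 11.2
position: [0.4404, -0.1486, 0.0595]
eef_rot: [-178.6, 0.3, 175.7]
contact_force: [0.7, -0.2, -0.2]
finger_gap: 0.0001
grasp_force: 0.0
```

apply_moves([
  [0.01,0,0,0],
  [0.01,0,0,0],
  [0.005,-0.0003,0,0],
  [0.005,-0.0003,0,0],
  [0.005,-0.0003,0,0],
])

```text
time_s: 11.62
position: [0.4524, -0.146, 0.0584]
eef_rot: [-178.7, 0.0, 175.8]
contact_force: [0.7, 0.6, 0.7]
finger_gap: 0.0002
grasp_force: 0.0
```

apply_moves([
  [0.005,-0.0003,0,0],
  [0.005,-0.0003,0,0],
  [0.005,-0.0003,0,0],
  [0.005,-0.0003,0,0],
  [0.005,-0.0003,0,0],
])

```text
time_s: 12.03
position: [0.4613, -0.1465, 0.0581]
eef_rot: [-178.8, -0.1, 175.7]
contact_force: [-4.7, 1.4, 2.7]
finger_gap: 0.0002
grasp_force: 2.1
```

apply_moves([
  [0.005,-0.0003,0,0],
  [0.005,-0.0003,0,0],
  [0.005,-0.0003,0,0],
  [0.005,-0.0003,0,0],
  [0.004,-0.0003,0,0],
])

```text
time_s: 12.45
position: [0.4714, -0.1474, 0.0581]
eef_rot: [-178.8, -0.0, 175.7]
contact_force: [-4.0, 2.7, 1.3]
finger_gap: 0.0
grasp_force: 2.0
```

apply_moves([
  [0.0025,-0.0002,0,0],
  [0.0025,-0.0002,0,0],
  [0.0025,-0.0002,0,0],
  [0.0025,-0.0002,0,0],
])

```text
time_s: 12.78
position: [0.4752, -0.1478, 0.0581]
eef_rot: [-178.8, -0.0, 175.7]
contact_force: [-4.3, 3.5, 0.1]
finger_gap: -0.0002
grasp_force: 2.0
```

apply_moves([
  [0.0025,-0.0002,0,0],
  [0.0025,-0.0002,0,0],
  [0.0025,-0.0002,0,0],
])

```text
time_s: 13.03
position: [0.4783, -0.1481, 0.0582]
eef_rot: [-178.8, -0.0, 175.7]
contact_force: [-3.8, 3.2, 0.4]
finger_gap: 0.0002
grasp_force: 2.0
```

Past the sticking point; on towards home at about 0.493.

apply_moves([
  [0.005,-0.0003,0,0],
  [0.005,-0.0003,0,0],
  [0.005,-0.0003,0,0],
  [0.005,-0.0003,0,0],
  [0.004,-0.0003,0,0],
])

```text
time_s: 13.45
position: [0.488, -0.1487, 0.0582]
eef_rot: [-178.8, -0.0, 175.7]
contact_force: [-3.9, 3.6, -0.7]
finger_gap: -0.0001
grasp_force: 2.0
```

apply_moves([
  [0.0025,-0.0002,0,0],
  [0.0025,-0.0002,0,0],
])

```text
time_s: 13.62
position: [0.4899, -0.1489, 0.0582]
eef_rot: [-178.8, -0.0, 175.7]
contact_force: [-3.5, 3.4, 0.6]
finger_gap: 0.0006
grasp_force: 2.0
```

apply_moves([
  [0.0025,-0.0002,0,0],
  [0.0025,-0.0002,0,0],
])

```text
time_s: 13.78
position: [0.4919, -0.149, 0.0582]
eef_rot: [-178.8, -0.0, 175.7]
contact_force: [-3.9, 4.1, -0.2]
finger_gap: 0.0001
grasp_force: 2.0
```

apply_moves([
  [0.0025,-0.0002,0,0],
  [0.0025,-0.0002,0,0],
])

```text
time_s: 13.95
position: [0.4928, -0.1491, 0.0581]
eef_rot: [-178.8, -0.1, 175.7]
contact_force: [-8.0, 3.6, 4.9]
finger_gap: 0.0002
grasp_force: 4.3
```

apply_moves([
  [0.0025,-0.0002,0,0],
  [0,0,0,0],
])

```text
time_s: 14.12
position: [0.4928, -0.1491, 0.0581]
eef_rot: [-178.7, -0.2, 175.7]
contact_force: [-8.6, 3.0, 3.9]
finger_gap: 0.0001
grasp_force: 4.5
```

apply_moves([
  [0.0025,-0.0002,0,0],
  [0,0,0,0],
])

```text
time_s: 14.28
position: [0.4929, -0.1491, 0.058]
eef_rot: [-178.7, -0.3, 175.7]
contact_force: [-11.5, 4.5, 6.8]
finger_gap: -0.0002
grasp_force: 5.6
```

All three are checked: both outer plungers are home and the middle one sticks. Now back off, rise, open, and go above the middle barrel.

apply_moves([
  [-0.03,0.001,0,0],
  [-0.03,0.001,0,0],
  [-0.03,0,0.02,0.007],
  [0,0,0.08,0],
  [0,0,0.08,0],
])

```text
time_s: 14.7
position: [0.4596, -0.1494, 0.1305]
eef_rot: [-178.7, -0.0, 176.5]
contact_force: [1.8, -0.1, 0.7]
finger_gap: 0.0001
grasp_force: 0.0
```

apply_moves([
  [0,0,0.08,0],
  [0,0,0.08,0],
  [0.05,0.03,0,0],
  [0.06,0.04,0,0],
  [0.06,0.04,0,0],
], grip=0.8)

```text
time_s: 15.12
position: [0.5313, -0.1058, 0.1969]
eef_rot: [-178.6, 0.5, 176.4]
contact_force: [0.7, -1.0, 0.9]
finger_gap: 0.0602
grasp_force: 0.0
```

apply_moves([
  [0.06,0.04,0,0],
  [0.06,0.04,0,0],
  [0.02,0.01,0,0],
  [0,0,0,0],
])

```text
time_s: 15.45
position: [0.5873, -0.068, 0.1946]
eef_rot: [-178.7, 0.3, 176.6]
contact_force: [-0.2, 0.0, 0.6]
finger_gap: 0.0682
grasp_force: 0.0
```

Run:
```python
from h import *
import pickle
s=read_state();print(s["qpos"].round(1),s["position"],s["eef_rot"])
f=grab_frame("wrist");cv2.imwrite("pics/w2.png",f["img"]);pickle.dump((s,f),open("w2.pkl","wb"))
```

```text
[-6.  25.3  9.1 73.5 -1.3 -2.6] [ 0.58725229 -0.06804112  0.19460681] [-178.67939695    0.26712426  176.63452565]
```

View pics/w2.png

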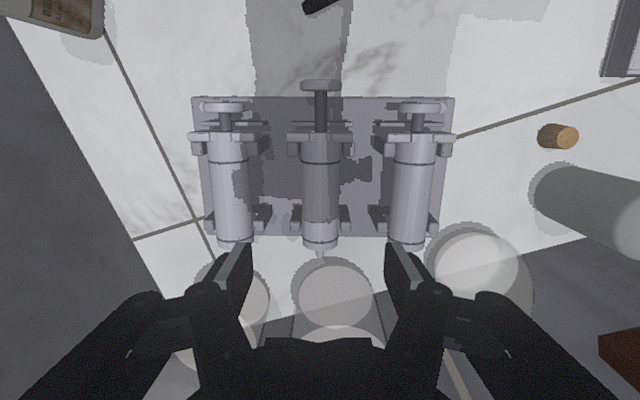

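The view confirms it: the middle plate at (321,84) stands out, and the outer plates at (226,106) and (420,107) are home. The middle barrel axis runs along u≈321 and its nozzle tip is near (320,262).

Run:
```python
from h import *
import pickle
from scipy.spatial.transform import Rotation as Ro
s,f=pickle.load(open("w2.pkl","rb"));T=np.array(f["tool_from_camera"])
R=Ro.from_euler("xyz",s["eef_rot"],degrees=True).as_matrix();o=s["position"]+R@T[:3,3]
for n,u,v,z in [("pad",321,86,.058),("noz",320,262,.058),("barrelfront",320,246,.07),("ring rear top",321,161,.076),("ax r",321,170,.058),("ax f",321,220,.058),("pad1",226,107,.058),("pad3",420,107,.058)]:
    d=R@T[:3,:3]@np.array([(u-f["cx"])/f["fx"],(v-f["cy"])/f["fy"],1]);print(n,(o+d*(z-o[2])/d[2]).round(4))
```

```text
pad [ 0.4959 -0.0629  0.058 ]
noz [ 0.6635 -0.0732  0.058 ]
barrelfront [ 0.6394 -0.0716  0.07  ]
ring rear top [ 0.5567 -0.066   0.076 ]
ax r [ 0.5682 -0.0669  0.058 ]
ax f [ 0.6177 -0.0696  0.058 ]
pad1 [ 0.508  -0.1464  0.058 ]
pad3 [0.5178 0.021  0.058 ]
```

apply_moves([
  [-0.01,0,-0.06,0],
  [-0.008,0,-0.07,0],
  [0,0,-0.07,0],
  [0,0,-0.07,0],
  [0,0,-0.04,0],
])

```text
time_s: 15.92
position: [0.5741, -0.07, 0.0678]
eef_rot: [-178.7, -0.2, 176.4]
contact_force: [-0.6, -0.1, -0.2]
finger_gap: 0.0687
grasp_force: 0.0
```

apply_moves([
  [0,0,-0.02,0],
  [0,0,-0.008,0],
  [0,0,0,0],
])

```text
time_s: 16.17
position: [0.5765, -0.0695, 0.0593]
eef_rot: [-178.7, 0.0, 176.5]
contact_force: [-0.2, -0.3, 1.0]
finger_gap: 0.0684
grasp_force: 0.0
```

apply_moves([
  [0.008,0.003,0,0],
  [0,0,0,0],
  [0,0,0,0],
  [0,0,0,0],
  [0,0,0,0],
], grip=0.2, grip_force=50)

```text
time_s: 16.58
position: [0.5815, -0.0678, 0.061]
eef_rot: [-178.7, 0.2, 176.5]
contact_force: [-0.4, -1.1, 6.5]
finger_gap: 0.0333
grasp_force: 50.4
```

apply_moves([
  [0,0,0,0],
  [0,0,0,0],
])

```text
time_s: 16.75
position: [0.5815, -0.0678, 0.061]
eef_rot: [-178.7, 0.2, 176.5]
contact_force: [0.4, -0.3, 6.1]
finger_gap: 0.0335
grasp_force: 50.4
```

Run:
```python
from h import *
f=grab_frame("wrist");cv2.imwrite("pics/w3.png",cv2.resize(f["img"][120:400,160:480],None,fx=2.1,fy=2.1))
```

```text
(no output)
```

View pics/w3.png

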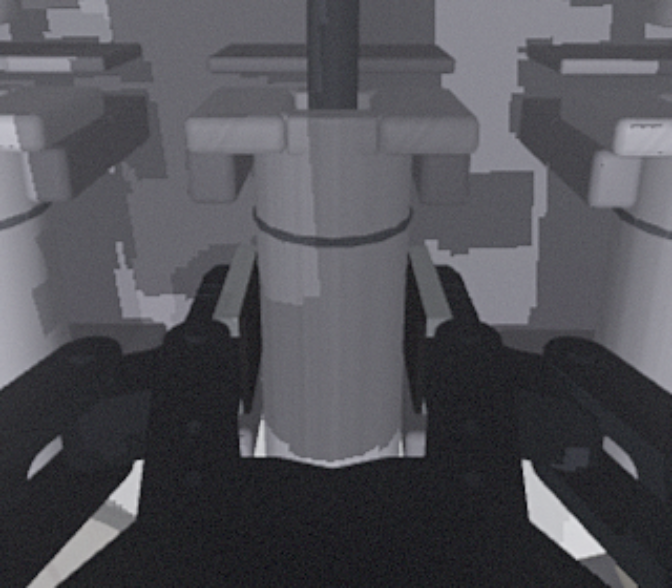

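The pads (at about (235,330) and (430,330) in the crop) lie along both sides of the barrel, square to it. Now a slow trial lift.

apply_moves([
  [0,0,0.005,0],
  [0,0,0.008,0],
  [0,0,0.012,0],
  [0,0,0,0],
])

```text
time_s: 17.13
position: [0.5798, -0.0673, 0.0693]
eef_rot: [-178.8, -0.0, 176.5]
contact_force: [0.6, -0.1, -4.1]
finger_gap: 0.0337
grasp_force: 50.1
```

apply_moves([
  [0,0,0.03,0],
  [0,0,0.05,0],
  [0,0,0.06,0],
  [0,0,0.06,0],
  [-0.02,0.02,0.05,0],
])

```text
time_s: 17.55
position: [0.5732, -0.0605, 0.1703]
eef_rot: [-178.7, 0.1, 176.4]
contact_force: [0.9, 1.2, -3.8]
finger_gap: 0.0332
grasp_force: 50.5
```

apply_moves([
  [-0.03,0.04,0,0],
  [-0.03,0.057,0,0],
  [-0.03,0.057,0,0],
  [-0.03,0.057,0,0],
  [-0.03,0.057,0,0],
])

```text
time_s: 17.97
position: [0.5108, 0.0486, 0.1688]
eef_rot: [-178.7, -0.0, 176.5]
contact_force: [-0.5, 0.1, -3.8]
finger_gap: 0.0334
grasp_force: 50.5
```

apply_moves([
  [-0.03,0.057,0,0],
  [-0.03,0.057,0,0],
  [-0.03,0.057,0,0],
  [-0.03,0.057,0,0],
  [-0.03,0.057,0,0],
])

```text
time_s: 18.38
position: [0.4508, 0.1627, 0.1689]
eef_rot: [-178.7, -0.0, 176.5]
contact_force: [0.8, 0.2, -4.7]
finger_gap: 0.033
grasp_force: 50.5
```

apply_moves([
  [-0.03,0.057,0,0],
  [-0.03,0.057,0,0],
  [-0.03,0.057,0,0],
  [-0.03,0.057,0,0],
  [-0.03,0.057,0,0],
])

```text
time_s: 18.8
position: [0.3909, 0.2766, 0.1689]
eef_rot: [-178.7, -0.0, 176.5]
contact_force: [0.3, 0.4, -4.6]
finger_gap: 0.0334
grasp_force: 50.5
```

apply_moves([
  [-0.01,0.04,0,0],
  [0,0.02,0,0],
  [0,0,0,0],
  [0,0,0,0],
])

```text
time_s: 19.13
position: [0.388, 0.2994, 0.1688]
eef_rot: [-178.7, 0.0, 176.5]
contact_force: [0.0, -0.3, -5.2]
finger_gap: 0.0331
grasp_force: 50.6
```

Run:
```python
from h import *
import pickle
s=read_state();print(s["position"],s["eef_rot"])
f=grab_frame("top");pickle.dump(f,open("t2.pkl","wb"));a=f["img"][160:320,110:310]
f=grab_frame("wrist");pickle.dump((s,f),open("w4.pkl","wb"))
cv2.imwrite("pics/w4.png",np.hstack([cv2.resize(a,(400,320)),cv2.resize(f["img"],(400,320))]))
```

```text
[0.38803125 0.29941323 0.16882654] [-1.78679157e+02  5.77983576e-03  1.76543340e+02]
```

View pics/w4.png

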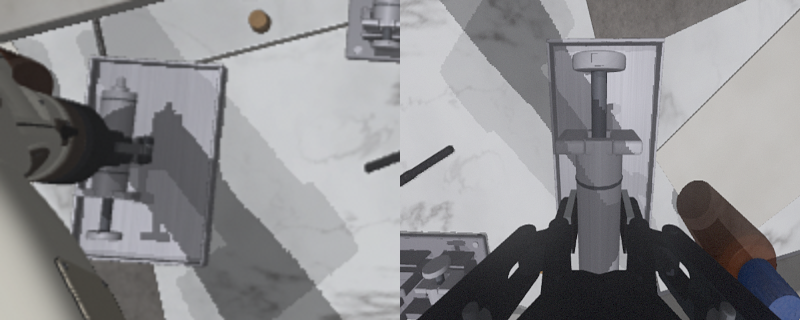

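The syringe hangs level over the tray, parallel to it, with clearance all round. The brown bottle is well to the side. Lowering it now.

apply_moves([
  [0,0,-0.05,0],
  [0,0,-0.06,0],
  [0,0,-0.06,0],
  [0,0,-0.06,0],
  [0,0,-0.05,0],
])

```text
time_s: 19.65
position: [0.3881, 0.2981, 0.0557]
eef_rot: [-178.7, -0.0, 176.4]
contact_force: [0.0, 0.4, -4.4]
finger_gap: 0.0333
grasp_force: 50.6
```

apply_moves([
  [0,0,-0.03,0],
  [0,0,-0.015,0],
  [0,0,-0.005,0],
  [0,0,0,0],
])

```text
time_s: 19.98
position: [0.3884, 0.2992, 0.0371]
eef_rot: [-178.7, 0.0, 176.4]
contact_force: [0.3, -0.3, -4.0]
finger_gap: 0.0333
grasp_force: 50.6
```

apply_moves([
  [0,0,-0.005,0],
  [0,0,-0.005,0],
  [0,0,-0.004,0],
  [0,0,-0.003,0],
])

```text
time_s: 20.32
position: [0.3882, 0.3, 0.0307]
eef_rot: [-178.8, 0.1, 176.5]
contact_force: [-0.9, 0.3, -5.1]
finger_gap: 0.0338
grasp_force: 50.6
```

apply_moves([
  [0,0,-0.0025,0],
  [0,0,-0.0025,0],
  [0,0,0,0],
])

```text
time_s: 20.57
position: [0.3878, 0.2997, 0.0282]
eef_rot: [-178.7, 0.0, 176.5]
contact_force: [-0.7, 0.3, -5.4]
finger_gap: 0.0332
grasp_force: 50.6
```

apply_moves([
  [0,0,-0.0025,0],
  [0,0,-0.0025,0],
  [0,0,0,0],
])

```text
time_s: 20.82
position: [0.3878, 0.2997, 0.0261]
eef_rot: [-178.7, -0.0, 176.5]
contact_force: [0.3, -0.9, -4.4]
finger_gap: 0.0333
grasp_force: 50.6
```

apply_moves([
  [0,0,-0.0025,0],
  [0,0,0,0],
])

```text
time_s: 20.98
position: [0.388, 0.2998, 0.0257]
eef_rot: [-178.8, 0.0, 176.5]
contact_force: [-1.0, 0.0, -0.6]
finger_gap: 0.0338
grasp_force: 51.1
```

apply_moves([
  [0,0,-0.002,0],
  [0,0,0,0],
])

```text
time_s: 21.15
position: [0.388, 0.2998, 0.0255]
eef_rot: [-178.8, 0.0, 176.5]
contact_force: [-2.5, -2.1, 5.9]
finger_gap: 0.0334
grasp_force: 51.9
```

apply_moves([
  [0,0,0,0],
  [0,0,0,0],
  [0,0,0,0],
  [0,0,0,0],
  [0,0,0,0],
], grip=0.75)

```text
time_s: 21.57
position: [0.3881, 0.2999, 0.0245]
eef_rot: [-178.8, 0.0, 176.5]
contact_force: [-0.1, -0.1, 0.5]
finger_gap: 0.0642
grasp_force: 0.0
```

apply_moves([
  [0,0,0.01,0],
  [0,0,0.03,0],
  [0,0,0.05,0],
  [0,0,0.07,0],
  [0,0,0.07,0],
])

```text
time_s: 21.98
position: [0.3873, 0.2992, 0.1171]
eef_rot: [-178.7, -0.1, 176.5]
contact_force: [0.9, 0.8, -0.1]
finger_gap: 0.0641
grasp_force: 0.0
```

apply_moves([
  [0,0,0.08,0],
  [0,0,0.08,0],
  [0,0,0.05,0],
  [0,0,0,0],
])

```text
time_s: 22.32
position: [0.3904, 0.3016, 0.206]
eef_rot: [-179.1, 0.4, 176.5]
contact_force: [0.6, -0.1, 0.5]
finger_gap: 0.064
grasp_force: 0.0
```

Run:
```python
from h import *
a=grab_frame("top")["img"][100:320,110:430]
b=grab_frame("wrist")["img"]
cv2.imwrite("pics/e1.png",np.hstack([cv2.resize(a,(400,275)),cv2.resize(b,(400,275))]))
```

```text
(no output)
```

View pics/e1.png

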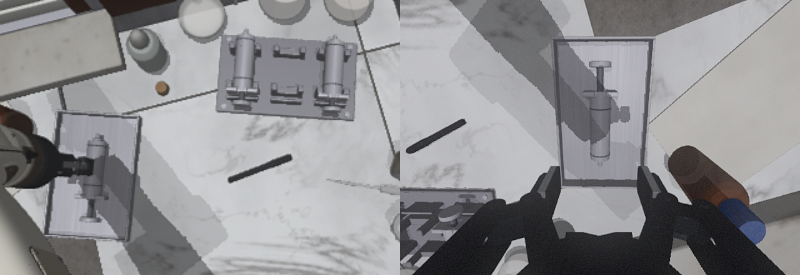

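The syringe lies flat in the middle of the tray (wrist view (600,110)) with its plunger still out. The other two are home in the rack, and the bystanders are untouched.

```bash
python3 -c "
from h import *
print(finish_job())"
```

```text
the job is handed in; nothing more can be done
None
```

I handed the job in at about 22 s: the two outer plungers are fully home in the rack, and the middle syringe, which stuck about 18 mm short, lies on its side in the reject tray with its plunger left where it stuck.

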